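# Ready the lens edger: set the swarf pail and shift the lift-gate lever

## Task

Get the lens edger ready to discharge its grindings: raise the folded-down wire bail of the steel pail upright, carry the pail by the blue grip of that bail, keeping it upright, and stand it in the round catch tray under the machine's chute. Only then lift the red-balled lever up out of its middle notch, swing it along the gate slot and let it drop fully into the notch under the green marker. Leave the bottle, the jar and the screwdriver where they are, and let go of everything at the end.

Things in the scene. Friction and masses are not known exactly. Their poses are not given: they have to be found in the camera images.
- machine: lens edging machine, fixed: white housing on a black base 280 x 280 mm; flat deck 110 mm above the table, rear hood with black knobs up to 171 mm. Origin: centre of the housing's underside; x points from its front face (towards the robot) to its rear, y to its left. Its catch tray lies by its right side (-y); a sloping chute, up to 120 mm high, ends 50 mm short of the tray's centre
- tray_floor (a point): centre of the catch tray's floor: round aluminium dish lying on the table right of the machine; floor 6 mm above the table, inside radius 58 mm, lip top 14 mm above the table, outside radius 64 mm
- pail: small steel pail, loose, 0.3 to 0.6 kg, 70 mm tall, rim radius 42 mm, bottom radius 39 mm, tapering evenly; wall 3 mm; origin: centre of its underside, z up its axis. Its bail hinges on two ears 55 mm above the underside on the pail's y axis, 48 mm either side; folded down, the bail lies out to the pail's -x side
- bail (a joint): angle of the wire bail (wire 4 mm thick) about its hinge on the pail, rad: 0 = level, sticking out to the pail's -x side; negative = drooping; 1.57 = upright over the pail; range -0.3 to 3.3. Slightly stiff (0.025 N m): it stays where it is left. The grip's centre runs on a circle of 80 mm radius about the hinge axis
- bail_grip: blue plastic grip tube in the middle of the bail, 12 mm thick, 48 mm long, turning freely on the wire; origin: its centre; it lies along the pail's y axis. Folded down it is 80 mm from the pail's axis (32 mm free between it and the rim) and some 35 to 65 mm above the table; upright it is 135 mm above the pail's underside
- lever_pivot (a point): where the lever is hinged on top of the machine, 140 mm above the table: both the upright swing axis and the cross pin about which it lifts pass through this point
- lever_ball (a point): centre of the red plastic ball, 34 mm in diameter, on the end of the lever, 170 mm from the pivot along the lever; seated in a notch the lever (steel rod 8 mm thick) rises 0.35 rad from the pivot towards the machine's front, so that the ball is about 198 mm above the table, over the machine's front edge, with free room round it
- lever_at_gate (a point): point on the lever's axis 110 mm from the pivot, where it passes through the gate when seated. The gate is a steel arc plate 6 mm thick, 103 mm from the swing axis, with a closed slot and three notches in its lower edge, each 14 mm wide and 14 mm deep; its top bar ends 217 mm above the table and carries the two coloured markers
- selector (a joint): swing of the lever about the upright axis, rad: 0 = middle notch, pointing straight to the machine's front; positive = ball towards the machine's right (-y). The other two notches are at -0.42 and +0.42; end stops at -0.5 and +0.5. Stays where it is left (friction 0.02 N m)
- lever (a joint): lift of the lever, rad: 0 = fully down in a notch; 0.12 or more = clear of the notches, free to swing; 0.2 = upper stop. Light (0.12 kg); it drops by its own weight, and rests on the lands at about 0.11 if let go between notches
- green_marker: green disc, 16 mm in diameter, 7 mm high, on the gate's top bar straight above one outer notch; origin: centre of its underside. The notch to be used lies in the direction from the pivot to this disc, seen from above
- yellow_marker: yellow disc of the same size above the other outer notch; green and yellow change places from run to run
- cleaner_bottle: white bottle with blue cap, 52 mm in diameter, 130 mm tall, standing on the table; bystander
- pad_jar: amber jar with white lid, 60 mm in diameter, 65 mm tall, standing on the table; bystander
- screwdriver: screwdriver lying on the table; bystander
There are look-alikes about, which are no part of the job. Of the things like the pail, leave any that is purple or turquoise; of the rest the smaller one is meant.

How it is judged:
On the way, in this order (a step that is already met when the one before it is completed fails the run):
1. the bail is raised upright while the pail still stands on the table (value of joint bail between 1.2 and 1.95 rad and height (world z) of pail below 0.02 m and angle between pail's own z axis and vertical below 0.3 rad), for 0.1 s.
2. the pail hangs clear of the table by the grip of its upright bail (height (world z) of pail above 0.025 m and value of joint bail between 1.1 and 2.05 rad and contact force between the fingers and bail_grip above 1 N and not (contact force between pail and machine above 0.1 N)), for 0.2 s.
3. the pail stands in the catch tray, let go (horizontal distance between pail and tray_floor below 0.022 m and z of pail in the frame of tray_floor between -0.004 and 0.006 m and angle between pail's own z axis and vertical below 0.08 rad and linear speed of pail below 0.02 m/s and contact force between pail and the fingers below 0.1 N), for 0.2 s.
4. the lever is lifted clear of the middle notch (value of joint lever above 0.11 rad and value of joint selector between -0.25 and 0.25 rad and horizontal distance between pail and tray_floor below 0.022 m and z of pail in the frame of tray_floor between -0.004 and 0.006 m and angle between pail's own z axis and vertical below 0.08 rad and linear speed of pail below 0.02 m/s), for 0.05 s.
5. the lever is fully down in the notch under the green marker (value of joint lever below 0.03 rad and horizontal distance between lever_at_gate and green_marker below 0.009 m), for 0.2 s.
At the end, for the whole second after the job is handed in: the pail stands upright (within 0.08 rad) and still on the floor of the catch tray, inside its lip (within 22 mm of its centre); the lever is fully down (lift below 0.03 rad) and at rest in the notch under the green marker (within 9 mm); nothing is held (all of step 5 and horizontal distance between pail and tray_floor below 0.022 m and z of pail in the frame of tray_floor between -0.004 and 0.006 m and angle between pail's own z axis and vertical below 0.08 rad and linear speed of pail below 0.02 m/s and velocity of joint selector between -0.05 and 0.05 rad/s and contact force between the fingers and anything else below 0.1 N); the robot touches nothing.
It fails at once if the pail is tipped more than 0.6 rad (angle between pail's own z axis and vertical above 0.6 rad).
It fails at once if the lever is swung out of the middle notch before the pail stands in the tray ((value of joint selector above 0.15 rad or value of joint selector below -0.15 rad) and not (horizontal distance between pail and tray_floor below 0.03 m)).
It fails at once if the bottle, the jar or the screwdriver is moved more than 30 mm (distance of any of cleaner_bottle, pad_jar, screwdriver from where it was at the start of the episode above 0.03 m).
It fails at once if the bottle or the jar is knocked over (angle between any of cleaner_bottle, pad_jar's own z axis and vertical above 0.5 rad).
It also fails if it takes over 54 s, if anything falls off the work surface, if the arm or the gripper's body presses on something with over 40 N, if the wrist force passes 120 N, or if a joint passes its speed limit or range.

## Robot

A 7-joint arm with a two-finger parallel gripper is mounted at the origin on the work surface. World frame = base frame: x ahead of the robot, y to its left, z up, the work surface at z = 0. Lengths are in m, angles in rad, forces in N, time in s.
With the tool pointing down it reaches from about 0.35 to 0.9 m from the base axis. Payload 8.1 kg.
Tool frame: the origin (TCP) lies at the very end of the fingers, on their centre line; the grasp point (between the pads) lies arm.grip_point_offset behind it (arm.grip_point_offset is the distance from the TCP to the grasp point, in m); z points along the fingers, y is the line along which they close (so a half turn about z gives the same grasp; the last joint's range is limited). The gripper opens to 92 mm and grips with 3 to 60 N. Pads are 19 mm wide; open, the fingers measure 130 mm over their backs; the gripper's body (75 mm by 190 mm) begins 47 mm behind the grasp point.
Start: joints at [-1.376, 0.434, 0.025, 1.573, -0.012, 1.134, -0.075], TCP at [0.183, 0.597, 0.227] pointing down, gripper open.
Joint ranges: [-2.62, 2.62], [-0.44, 2.09], [-1.27, 1.32], [0.08, 2.57], [-1.32, 4.46], [0.12, 2], [-2.74, 2.74]. Speed limits (rad/s): [2.22, 2.22, 3.01, 3.01, 3.14, 3.14, 3.14].

## Interface

Orientations are given as a rotation vector (axis times angle).
In Python, from cell import arm gives the robot as it stands. The module is installed in compiled form; this text tells all that it offers.
- The arm moves only by the shell command python3 -m creep 'ROWS' [OPENING] [FORCE]. ROWS is JSON, a list of rows, each a list of 6 numbers: the shift along the tool's x, y, z scaled (see below), then the turn, a rotation vector about the tool's x, y, z scaled (see below). A call has 1 to 20 rows; each row shifts and turns the commanded pose from where the row before left it, along the tool's axes as they then stand; what a row does not reach is not made up. The controller multiplies each number of a shift by 0.4 m and each number of a turn by 120 degrees. A row lasts 1/12 s, in which the tool goes at most 41.7 mm and 7.16 degrees, less where a joint would pass 70% of its speed; a pose out of reach is approached as far as the arm can. A call with a number of a shift or a turn outside -1 to 1 is refused whole. A call with a gripper value outside its range is refused whole. OPENING is the closure, from -1 (fully open) to 1 (shut), set as the call begins (- or left out, the last holds). The fingers move at their own pace and stop on an object; FORCE is the grip in N (left out, the last holds). Time passes only in rows, so rows that do not move let the fingers close. It gives the time, the measured TCP pose, the force, the opening and the grip force at its end, in the units of the state.
- arm.observe(): the state, without advancing time (a new reading comes with each control period).
- arm.get_image(name): name is "scene" or "top"; returns a dict with "frame" (420x560x3 uint8, red, green, blue), "intrinsics" (3x3 intrinsics, pixels), "distortion" ([k1, k2, p1, p2, k3] as OpenCV has them; the pictures are not rectified), "rvec" (rotation vector, rad) and "tvec" (3), from world to camera coordinates, as OpenCV has them. Camera axes: x right, y down, z forward; pixel columns grow to the right and rows downward; lengths in m; the calibration is good to about 2 mm. A picture is of the moment at which its call begins. There is no depth.
- arm.sign_off(): hands the job in; it is judged then, once.
The state is a dict: "clock": time; "joints": joint angles; "dq": joint speeds; "joint_efforts": joint torques, N m; "position": TCP position; "ee_rot": TCP orientation; "force": force on the tool from outside, world axes, zero at the start; "ft_torque": the same for the moment, N m; "width": opening from 0.0 (shut) to 1.0 (fully open); "gripper_force": force on a finger pad.
Only numpy, scipy, OpenCV 4.12 (cv2) and the standard library are available. Lean on these libraries where they do the work, as an engineer would, in place of code of your own. Each camera call takes 0.05 s, during which the arm holds its last target. There are 200 camera calls.

## Working session

There is one attempt and no reset: what is moved stays moved. The work goes in short steps, Python scripts to look and compute and a shell command to move; the robot and the scene stay as the last step left them, time stands still between calls to the robot, and variables do not carry over. Pictures are saved under pics/ and viewed, at most 10 in all, crops included, and the job is handed in when it is done.

```bash
mkdir -p pics
cat > h.py <<'E'
import numpy as np, cv2, pickle
from cell import arm
from scipy.spatial.transform import Rotation as R
def shot(n):
    d=arm.get_image(n); return d
def ray(d,uv):
    K=np.array(d["intrinsics"],float);D=np.array(d["distortion"],float)
    p=cv2.undistortPoints(np.array([[uv]],float),K,D)[0,0]
    Rm=cv2.Rodrigues(np.array(d["rvec"],float))[0];t=np.array(d["tvec"],float).ravel()
    v=Rm.T@np.array([p[0],p[1],1.]);return -Rm.T@t, v/np.linalg.norm(v)
def onz(d,uv,z):
    o,v=ray(d,uv);return o+v*(z-o[2])/v[2]
def tri(d1,u1,d2,u2):
    a,v=ray(d1,u1);b,w=ray(d2,u2)
    s=np.linalg.lstsq(np.c_[v,-w],b-a,rcond=None)[0]
    p,q=a+v*s[0],b+w*s[1];return (p+q)/2,np.linalg.norm(p-q)
def proj(d,P):
    return cv2.projectPoints(np.array(P,float).reshape(-1,1,3),np.array(d["rvec"],float),np.array(d["tvec"],float),np.array(d["intrinsics"],float),np.array(d["distortion"],float))[0][:,0]
def save(d,f): cv2.imwrite("pics/"+f,cv2.cvtColor(d["frame"],cv2.COLOR_RGB2BGR))
def dump():
    o={n:shot(n) for n in("scene","top")};pickle.dump(o,open("im.pkl","wb"));return o
E
python3 - <<'E'
from h import *
o=dump()
for n in o: save(o[n],n+"0.png"); print(n,ray(o[n],(280,210)))
s=arm.observe();print(s,arm.grip_point_offset);print(R.from_rotvec(s["ee_rot"]).as_matrix().round(3))
E
```

```text
scene (array([ 1.4343849 , -0.80929755,  0.8635363 ]), array([-0.64898803,  0.54962005, -0.52605355]))
top (array([ 0.40131945, -0.07598647,  1.29627123]), array([ 0.17869215,  0.01416205, -0.98380311]))
{'clock': 0.1, 'joints': array([-1.37559044,  0.43516362,  0.0250038 ,  1.57399214, -0.01160032,
        1.13398147, -0.07509061]), 'dq': array([-1.06904898e-03, -7.90240253e-04,  2.40316355e-05, -1.05046393e-03,
        5.32950445e-04,  6.02553479e-05, -4.29629495e-04]), 'joint_efforts': array([ 3.99146928e-03, -6.69126678e+01,  9.88498069e-01, -3.15144396e+01,
       -6.04259013e-02,  3.74831550e-02,  5.87134991e-05]), 'position': array([0.18332547, 0.59704305, 0.22602278]), 'ee_rot': array([-4.66191258e-01, -3.10674091e+00,  2.19570478e-03]), 'force': array([ 1.09728148, -0.37978881,  0.04950909]), 'ft_torque': array([ 0.00346889, -0.02435646, -0.05547761]), 'gripper_force': 0.0, 'width': 0.9988829510442432} 0.0188
[[-0.956  0.294 -0.   ]
 [ 0.294  0.956 -0.001]
 [-0.    -0.001 -1.   ]]
```

View pics/scene0.png

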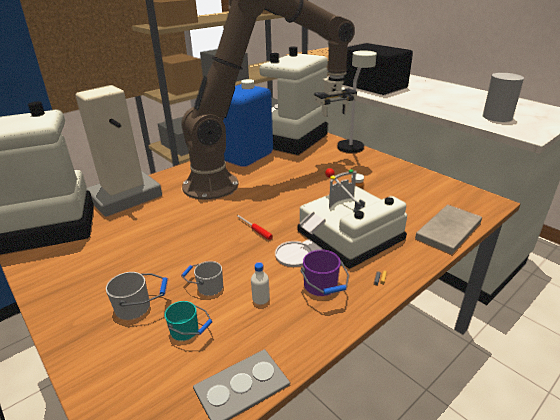

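View pics/top0.png

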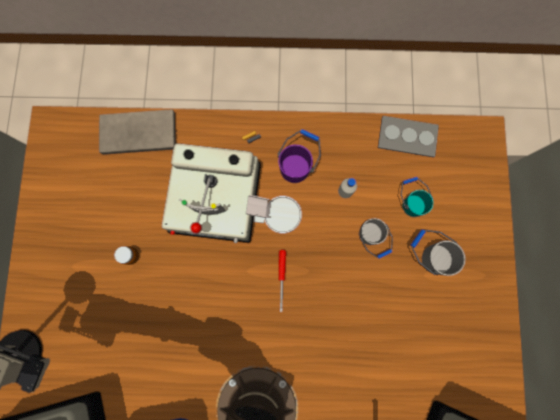

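Four pails: steel at scene (208,277) / top (375,233); larger steel at (128,297) / (443,257); turquoise at (182,320) / (417,203); purple at (322,272) / (296,163). The smaller steel one, at (208,277) / (375,233), fits the description. I'll confirm it in a crop and take measurements.

Run:
```python
from h import *
o=pickle.load(open("im.pkl","rb"));s,t=o["scene"]["frame"],o["top"]["frame"]
def c(f,x,y,w,h,k): return cv2.resize(f[y:y+h,x:x+w],None,fx=k,fy=k,interpolation=cv2.INTER_CUBIC)
a=np.vstack([np.hstack([c(t,350,200,100,75,4),c(s,160,245,100,75,4)]),np.hstack([c(t,160,165,100,75,4),c(s,290,160,100,75,4)])])
cv2.imwrite("pics/crop.png",a[...,::-1])
for n in o:
  f=o[n]["frame"];hsv=cv2.cvtColor(f,cv2.COLOR_RGB2HSV)
  for nm,lo,hi in[("blue",(100,140,60),(125,255,255)),("red",(0,200,90),(6,255,255)),("green",(50,130,60),(75,255,255)),("yellow",(24,150,100),(35,255,255))]:
    m=cv2.inRange(hsv,lo,hi);k,_,st,ce=cv2.connectedComponentsWithStats(m)
    print(n,nm,[(st[i][:5].tolist(),ce[i].round(1).tolist()) for i in range(1,k) if 5<=st[i][4]<600])
```

```text
scene blue [([255, 263, 8, 8, 56], [258.2, 266.5]), ([0, 265, 16, 44, 248], [4.9, 290.6]), ([183, 266, 9, 10, 35], [187.0, 270.3]), ([160, 278, 7, 18, 75], [163.2, 285.7]), ([323, 285, 23, 9, 122], [334.0, 289.0]), ([198, 319, 14, 15, 69], [204.8, 325.8])]
scene red [([325, 168, 9, 9, 49], [329.2, 171.3]), ([252, 224, 20, 15, 122], [261.4, 230.9])]
scene green [([349, 170, 4, 2, 8], [350.5, 170.5])]
scene yellow [([331, 176, 4, 3, 11], [332.4, 176.9])]
top blue [([301, 130, 17, 11, 63], [309.3, 134.9]), ([348, 179, 7, 7, 37], [351.0, 182.0]), ([404, 178, 13, 6, 29], [409.9, 180.2]), ([412, 230, 13, 17, 72], [417.7, 238.0]), ([378, 250, 13, 8, 37], [384.0, 253.2])]
top red [([192, 223, 9, 10, 70], [195.8, 227.5]), ([170, 231, 5, 4, 14], [172.0, 232.5]), ([279, 250, 7, 30, 195], [281.8, 264.1])]
top green [([183, 201, 3, 3, 9], [184.0, 202.0])]
top yellow [([211, 204, 5, 5, 18], [213.1, 205.7])]
```

View pics/crop.png

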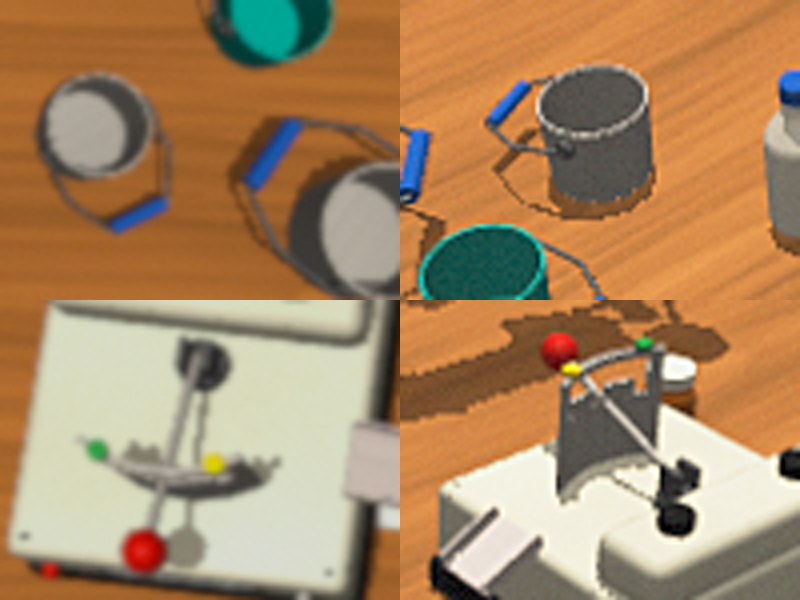

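The crop confirms it: the smaller steel pail has its rim centre at top (374.2,231.5) and scene (208.3,270.2). Its bail is folded down, with the blue grip at top (384,253) and scene (187,270). The green marker is on the image-left side of the gate, which is +y, and the lever sits in the middle notch.

Run:
```python
from h import *
o=pickle.load(open("im.pkl","rb"));s,t=o["scene"],o["top"]
for nm,a,b in[("grip",(384,253.2),(187,270.3)),("rim",(374.2,231.5),(208.3,270.2)),("ball",(195.8,227.5),(329.2,171.3)),("green",(184,202),(350.5,170.5)),("yellow",(213.1,205.7),(332.4,176.9)),("cap",(351,182),(258.2,266.5))]:
  p,e=tri(t,a,s,b);print(nm,p.round(4),round(e,4))
print("rim z.07",onz(t,(374.2,231.5),.07),onz(s,(208.3,270.2),.07))
print("ball .198",onz(t,(195.8,227.5),.198),onz(s,(329.2,171.3),.198)); print("green .222",onz(t,(184,202),.222),"y",onz(t,(213.1,205.7),.222))
# gray blobs in the top image: tray (bright, low sat), rim
hsv=cv2.cvtColor(t["frame"],cv2.COLOR_RGB2HSV)
m=cv2.inRange(hsv,(0,0,60),(180,60,255))
for x,y,w,h in[(255,185,55,55),(350,210,48,45)]:
  mm=m[y:y+h,x:x+w]
  cs,_=cv2.findContours(mm,cv2.RETR_EXTERNAL,cv2.CHAIN_APPROX_NONE)
  for c in cs:
    if len(c)>25:
      (cx,cy),r=cv2.minEnclosingCircle(c);bb=cv2.boundingRect(c);e=cv2.fitEllipse(c);print("blob",cx+x,cy+y,r,bb,e[0][0]+x,e[0][1]+y,e[1])
for P in[(282,214),(283,215)]:print("tray",onz(t,P,.012))
g=cv2.cvtColor(t["frame"],cv2.COLOR_RGB2GRAY)
print(cv2.HoughCircles(cv2.resize(g[185:245,250:315],None,fx=6,fy=6,interpolation=cv2.INTER_CUBIC),cv2.HOUGH_GRADIENT,1,60,param1=120,param2=20,minRadius=85,maxRadius=130))
```

```text
grip [ 0.4953 -0.3982  0.0445] 0.0006
rim [ 0.5629 -0.3616  0.0664] 0.0024
ball [0.5432 0.1795 0.2051] 0.0017
green [0.6128 0.2134 0.2221] 0.0006
yellow [0.6041 0.1298 0.223 ] 0.0009
cap [ 0.7085 -0.2792  0.1241] 0.0012
rim z.07 [ 0.56177399 -0.36175809  0.07      ] [ 0.56768174 -0.36268328  0.07      ]
ball .198 [0.54353589 0.18051183 0.198     ] [0.53378592 0.19115138 0.198     ]
green .222 [0.61264798 0.21318455 0.222     ] y [0.60403134 0.12969443 0.222     ]
blob 276.0 210.0 25.80707550048828 (0, 10, 46, 38) 277.69166564941406 212.8906955718994 (34.77527618408203, 49.617496490478516)
blob 373.71875 232.390625 14.333642959594727 (10, 9, 28, 25) 373.2274112701416 231.446382522583 (23.928131103515625, 27.103490829467773)
tray [ 0.62102672 -0.06462605  0.012     ]
tray [ 0.61768713 -0.068092    0.012     ]
None
```

```bash
cat >> h.py <<'E'
def plan(pos,yaw=None,n=1):
    "rows n (in the tool axes now) to put TCP at pos; yaw = deg of tool y, then separate turn about z"
    s=arm.observe();M=R.from_rotvec(s["ee_rot"]).as_matrix()
    d=M.T@(np.array(pos)-s["position"]);y=np.degrees(np.arctan2(M[1,1],M[0,1]))
    print("t",round(s["clock"],2),"pos",s["position"].round(4),"yaw",y.round(1),"tilt",M[:,2].round(3),"w",round(s["width"],3),"F",s["force"].round(1),"gf",s["gripper_force"],"j7",s["joints"][6].round(2))
    print("shift/row",(d/.4/n).round(4),"dist",np.linalg.norm(d).round(4),"min rows",np.ceil(np.linalg.norm(d)/.0417))
    if yaw is not None:
        a=(y-yaw+180)%360-180;print("turn z total",round(a/120,4),"deg",a.round(1))
E
python3 - <<'E'
from h import *
from scipy.optimize import least_squares
o=pickle.load(open("im.pkl","rb"))
for n,bx in(("top",(272,192,304,236)),("scene",(270,238,312,268))):
  t=o[n];hsv=cv2.cvtColor(t["frame"],cv2.COLOR_RGB2HSV)
  m=cv2.inRange(hsv,(0,0,120),(180,70,255));x0,y0,x1,y1=bx
  cs,_=cv2.findContours(m[y0:y1,x0:x1],cv2.RETR_EXTERNAL,cv2.CHAIN_APPROX_NONE)
  c=max(cs,key=len)[:,0]+[x0,y0]
  c=[p for p in c if x0<p[0]<x1-1 and y0<p[1]<y1-1]
  P=np.array([onz(t,p,.014)[:2] for p in c])
  f=lambda q:np.hypot(*(P-q[:2]).T)-q[2]
  r=least_squares(f,[.62,-.066,.06],loss="soft_l1",f_scale=.002);print(n,r.x,np.abs(r.fun).mean(),len(P))
  r=least_squares(lambda q:f([*q,.064]),[.62,-.066],loss="soft_l1",f_scale=.002);print(r.x)
plan((.495,-.398,.26),28.7,28)
E
```

```text
top [ 0.62090873 -0.06564509  0.06187565] 0.0007905283038326615 71
[ 0.62087522 -0.06330705]
scene [ 0.62073262 -0.06847704  0.06042065] 0.005144686666662648 93
[ 0.62278911 -0.06525196]
t 0.1 pos [0.1833 0.597  0.226 ] yaw 72.9 tilt [-0.    -0.001 -1.   ] w 0.999 F [ 1.1 -0.4  0. ] gf 0.0 j7 -0.08
shift/row [-0.0527 -0.0768 -0.0029] dist 1.0433 min rows 26.0
turn z total 0.3686 deg 44.2
```

```bash
python3 -m creep '[[-0.0527,-0.0768,-0.006,0,0,0],[-0.0527,-0.0768,-0.006,0,0,0],[-0.0527,-0.0768,-0.006,0,0,0],[-0.0527,-0.0768,-0.006,0,0,0],[-0.0527,-0.0768,-0.006,0,0,0],[-0.0527,-0.0768,-0.006,0,0,0],[-0.0527,-0.0768,-0.006,0,0,0],[-0.0527,-0.0768,-0.006,0,0,0],[-0.0527,-0.0768,-0.006,0,0,0],[-0.0527,-0.0768,-0.006,0,0,0],[-0.0527,-0.0768,0,0,0,0],[-0.0527,-0.0768,0,0,0,0],[-0.0527,-0.0768,0,0,0,0],[-0.0527,-0.0768,0,0,0,0]]' 
python3 -m creep '[[-0.0527,-0.0768,0,0,0,0],[-0.0527,-0.0768,0,0,0,0],[-0.0527,-0.0768,0,0,0,0],[-0.0527,-0.0768,0,0,0,0],[-0.0527,-0.0768,0,0,0,0],[-0.0527,-0.0768,0,0,0,0],[-0.0527,-0.0768,0,0,0,0],[-0.0527,-0.0768,0,0,0,0],[-0.0527,-0.0768,0,0,0,0],[-0.0527,-0.0768,0,0,0,0],[-0.0527,-0.0768,0,0,0,0],[-0.0527,-0.0768,0,0,0,0],[-0.0527,-0.0768,0,0,0,0],[-0.0527,-0.0768,0,0,0,0]]'
python3 -m creep '[[0,0,0,0,0,0.052],[0,0,0,0,0,0.052],[0,0,0,0,0,0.052],[0,0,0,0,0,0.052],[0,0,0,0,0,0.052],[0,0,0,0,0,0.052],[0,0,0,0,0,0.056],[0,0,0,0,0,0],[0,0,0,0,0,0]]' -0.2
python3 -c "
from h import *
plan((.4953,-.3982,.15),28.7,4)"
```

```text
clock: 1.27
position: [0.3392, 0.0978, 0.2507]
ee_rot: [-0.466, -3.107, -0.001]
force: [1.5, -0.7, -0.2]
width: 0.999
gripper_force: 0.0
clock: 2.43
position: [0.4955, -0.3995, 0.2499]
ee_rot: [-0.465, -3.106, -0.001]
force: [-0.1, 0.5, 0.9]
width: 0.998
gripper_force: 0.0
clock: 3.18
position: [0.4952, -0.3978, 0.2502]
ee_rot: [-1.594, -2.706, 0.001]
force: [-0.9, 0.9, -0.1]
width: 0.6
gripper_force: 0.0
t 3.18 pos [ 0.4952 -0.3978  0.2502] yaw 29.0 tilt [-0.001  0.    -1.   ] w 0.6 F [-0.9  0.9 -0.1] gf 0.0 j7 1.57
shift/row [-0.0003 -0.      0.0627] dist 0.1002 min rows 3.0
turn z total 0.0023 deg 0.3
```

```bash
python3 -m creep '[[0,0,0.06,0,0,0],[0,0,0.06,0,0,0],[0,0,0.06,0,0,0],[0,0,0.06,0,0,0],[0,0,0.06,0,0,0],[0,0,0.05,0,0,0],[0,0,0,0,0,0]]' 0.4
python3 - <<'E'
from h import *
d=shot("scene");f=d["frame"][215:305,140:260];cv2.imwrite("pics/pre.png",cv2.resize(f,None,fx=6,fy=6,interpolation=cv2.INTER_CUBIC)[...,::-1]);plan((.4953,-.3982,.0315),28.7,6)
E
```

```text
clock: 3.77
position: [0.4937, -0.3958, 0.1068]
ee_rot: [-1.591, -2.702, -0.002]
force: [-0.2, 0.6, -0.1]
width: 0.3
gripper_force: 0.0
t 3.82 pos [ 0.4944 -0.3969  0.1091] yaw 28.9 tilt [-0.003  0.002 -1.   ] w 0.301 F [-1.4 -0.3  0.3] gf 0.0 j7 1.67
shift/row [-0.0008  0.0001  0.0323] dist 0.0776 min rows 2.0
turn z total 0.0021 deg 0.2
```

View pics/pre.png

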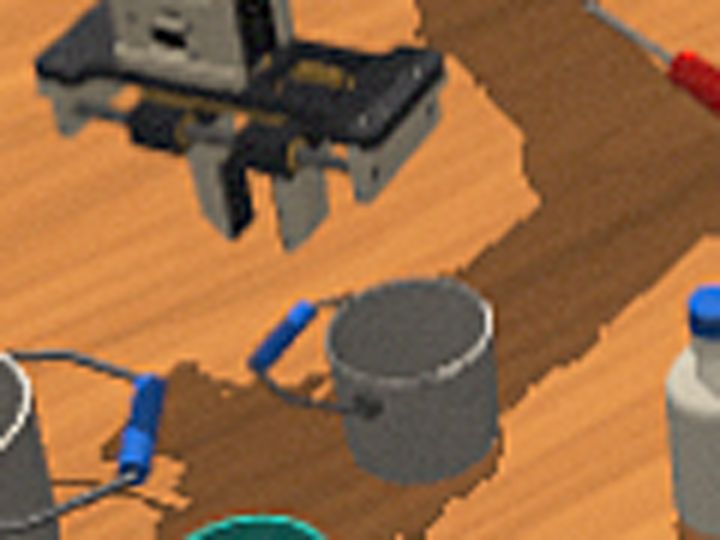

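The open fingers straddle the line of the blue grip (crop (285,340), fingers (225,235) and (290,245)), and the closing direction points at the pail. I'll descend and close.

```bash
python3 -m creep '[[0,0,0.032,0,0,0],[0,0,0.032,0,0,0],[0,0,0.032,0,0,0],[0,0,0.032,0,0,0],[0,0,0.032,0,0,0],[0,0,0.032,0,0,0],[0,0,0,0,0,0],[0,0,0,0,0,0]]'
python3 -m creep '[[0,0,0,0,0,0],[0,0,0,0,0,0],[0,0,0,0,0,0],[0,0,0,0,0,0],[0,0,0,0,0,0],[0,0,0,0,0,0]]' 1 15
python3 -c "
from h import *
plan((.4953,-.3982,.0315),28.7)"
```

```text
clock: 4.48
position: [0.4947, -0.3978, 0.033]
ee_rot: [-1.599, -2.702, 0.0]
force: [-0.2, -0.5, 0.8]
width: 0.3
gripper_force: 0.0
clock: 4.98
position: [0.4953, -0.3985, 0.0343]
ee_rot: [1.6, 2.703, -0.001]
force: [-1.2, -2.2, 0.5]
width: 0.129
gripper_force: 15.0
t 4.98 pos [ 0.4953 -0.3985  0.0343] yaw 28.8 tilt [ 0.001 -0.001 -1.   ] w 0.129 F [-1.2 -2.2  0.5] gf 14.988052994012833 j7 1.73
shift/row [0.0006 0.0004 0.0069] dist 0.0028 min rows 1.0
turn z total 0.0005 deg 0.1
```

```bash
python3 -m creep '[[0,-0.0009,-0.012,0,0,0],[0,-0.0009,-0.012,0,0,0],[0,0.0006,-0.012,0,0,0],[0,0.0006,-0.012,0,0,0],[0,0.002,-0.0118,0,0,0],[0,0.002,-0.0118,0,0,0],[0,0.0034,-0.0115,0,0,0],[0,0.0034,-0.0115,0,0,0],[0,0.0049,-0.011,0,0,0],[0,0.0049,-0.011,0,0,0],[0,0.006,-0.0104,0,0,0],[0,0.006,-0.0104,0,0,0],[0,0.0072,-0.0095,0,0,0],[0,0.0072,-0.0095,0,0,0]]'
python3 -m creep '[[0,0.0084,-0.0087,0,0,0],[0,0.0084,-0.0087,0,0,0],[0,0.0094,-0.0077,0,0,0],[0,0.0094,-0.0077,0,0,0],[0,0.0101,-0.0063,0,0,0],[0,0.0101,-0.0063,0,0,0],[0,0.0109,-0.0053,0,0,0],[0,0.0109,-0.0053,0,0,0],[0,0.0114,-0.0038,0,0,0],[0,0.0114,-0.0038,0,0,0],[0,0.0118,-0.0024,0,0,0],[0,0.0118,-0.0024,0,0,0],[0,0.0119,-0.001,0,0,0],[0,0.0119,-0.001,0,0,0],[0,0,0,0,0,0],[0,0,0,0,0,0],[0,0,0,0,0,0]]'
python3 - <<'E'
from h import *
d=shot("scene");e=shot("top");c=lambda f:cv2.resize(f,None,fx=4,fy=4,interpolation=cv2.INTER_CUBIC)
cv2.imwrite("pics/up.png",np.hstack([c(d["frame"][195:305,160:260]),c(e["frame"][180:290,330:430])])[...,::-1]);plan((.5653,-.36,.122),28.8)
E
```

```text
clock: 6.15
position: [0.5117, -0.3891, 0.097]
ee_rot: [1.6, 2.704, -0.0]
force: [-2.0, -2.0, 1.9]
width: 0.12
gripper_force: 15.0
clock: 7.57
position: [0.5654, -0.3606, 0.1271]
ee_rot: [1.596, 2.701, 0.002]
force: [-3.0, 1.8, 18.6]
width: 0.127
gripper_force: 15.0
t 7.67 pos [ 0.5653 -0.3607  0.127 ] yaw 28.8 tilt [ 0.004 -0.001 -1.   ] w 0.122 F [-1.6  1.3 17. ] gf 15.015663653612137 j7 1.54
shift/row [0.0015 0.0007 0.0126] dist 0.0051 min rows 1.0
turn z total 0.0003 deg 0.0
```

View pics/up.png

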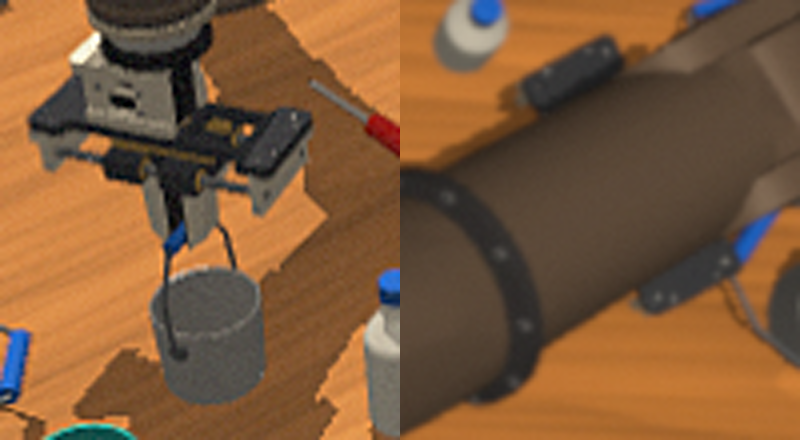

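The bail stands upright over the pail: grip at crop (175,240), pail standing below it. Next I lift.

```bash
python3 -m creep '[[0,0,0,0,0,0],[0,0,-0.006,0,0,0],[0,0,-0.012,0,0,0],[0,0,-0.02,0,0,0],[0,0,-0.025,0,0,0],[0,0,-0.025,0,0,0],[0,0,-0.025,0,0,0],[0,0,-0.025,0,0,0],[0,0,-0.025,0,0,0],[0,0,-0.02,0,0,0],[0,0,-0.012,0,0,0],[0,0,-0.006,0,0,0],[0,0,0,0,0,0],[0,0,0,0,0,0],[0,0,0,0,0,0],[0,0,0,0,0,0]]' 1 30
python3 -m creep '[[0,0,0,0,0,-0.025],[0,0,0,0,0,-0.025],[0,0,0,0,0,-0.025],[0,0,0,0,0,-0.025],[0,0,0,0,0,-0.025],[0,0,0,0,0,-0.025],[0,0,0,0,0,-0.025],[0,0,0,0,0,-0.025],[0,0,0,0,0,-0.025],[0,0,0,0,0,-0.025],[0,0,0,0,0,-0.025],[0,0,0,0,0,-0.025],[0,0,0,0,0,-0.025],[0,0,0,0,0,-0.025],[0,0,0,0,0,-0.025],[0,0,0,0,0,-0.01],[0,0,0,0,0,0],[0,0,0,0,0,0]]'
python3 -c "
from h import *
plan((.6205,-.072,.205),75,18)"
```

```text
clock: 9.0
position: [0.563, -0.3605, 0.2044]
ee_rot: [-1.6, -2.703, 0.0]
force: [0.0, 0.3, -5.0]
width: 0.12
gripper_force: 30.0
clock: 10.5
position: [0.5632, -0.3606, 0.2048]
ee_rot: [-0.413, -3.114, -0.0]
force: [1.4, -0.1, -4.5]
width: 0.123
gripper_force: 30.0
t 10.5 pos [ 0.5632 -0.3606  0.2048] yaw 74.9 tilt [-0.  0. -1.] w 0.123 F [ 1.4 -0.1 -4.5] gf 29.998046457767487 j7 2.17
shift/row [ 0.0028  0.0408 -0.    ] dist 0.2943 min rows 8.0
turn z total -0.001 deg -0.1
```

```bash
python3 -m creep '[[0.001,0.012,0,0,0,0],[0.002,0.024,0,0,0,0],[0.0024,0.0345,0,0,0,0],[0.0024,0.0345,0,0,0,0],[0.0024,0.0345,0,0,0,0],[0.0024,0.0345,0,0,0,0],[0.0024,0.0345,0,0,0,0],[0.0024,0.0345,0,0,0,0],[0.0024,0.0345,0,0,0,0],[0.0024,0.0345,0,0,0,0],[0.0024,0.0345,0,0,0,0],[0.0024,0.0345,0,0,0,0]]'
python3 -m creep '[[0.0024,0.0345,0,0,0,0],[0.0024,0.0345,0,0,0,0],[0.0024,0.0345,0,0,0,0],[0.0024,0.0345,0,0,0,0],[0.0024,0.0345,0,0,0,0],[0.0024,0.0345,0,0,0,0],[0.0024,0.0345,0,0,0,0],[0.0024,0.0345,0,0,0,0],[0.0024,0.0345,0,0,0,0],[0.001,0.024,0,0,0,0],[0,0.012,0,0,0,0],[0,0.007,0,0,0,0],[0,0,0,0,0,0],[0,0,0,0,0,0],[0,0,0,0,0,0],[0,0,0,0,0,0],[0,0,0,0,0,0],[0,0,0,0,0,0],[0,0,0,0,0,0]]'
python3 - <<'E'
from h import *
plan((.6205,-.072,.129),75,1)
d=shot("scene");e=shot("top");c=lambda f:cv2.resize(f,None,fx=4,fy=4,interpolation=cv2.INTER_CUBIC)
cv2.imwrite("pics/over.png",np.hstack([c(d["frame"][160:280,240:340]),c(e["frame"][160:280,230:330])])[...,::-1])
E
```

```text
clock: 11.5
position: [0.5926, -0.2094, 0.2051]
ee_rot: [0.411, 3.114, -0.0]
force: [-0.6, 0.2, -4.8]
width: 0.119
gripper_force: 30.0
clock: 13.08
position: [0.6203, -0.0718, 0.2051]
ee_rot: [0.411, 3.114, 0.0]
force: [0.9, 0.8, -4.6]
width: 0.12
gripper_force: 30.0
t 13.08 pos [ 0.6203 -0.0718  0.2051] yaw 75.0 tilt [ 0.  0. -1.] w 0.12 F [ 0.9  0.8 -4.6] gf 29.998511373996735 j7 1.71
shift/row [-0.0006 -0.0003  0.1902] dist 0.0761 min rows 2.0
turn z total -0.0004 deg -0.0
```

View pics/over.png

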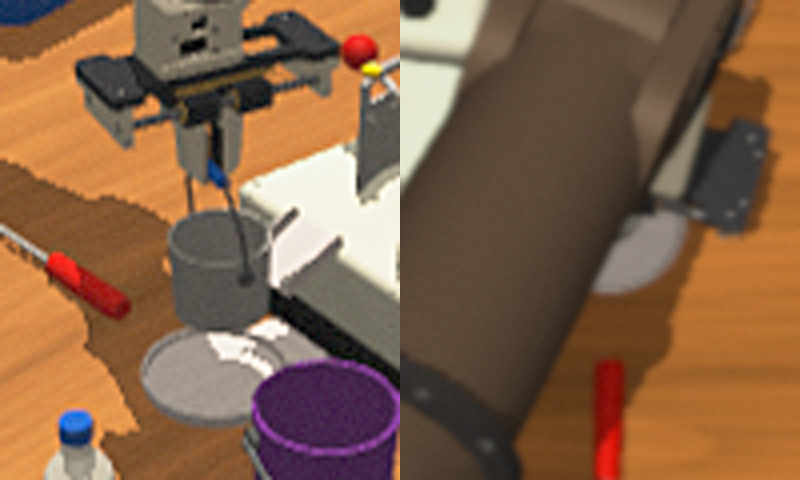

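The pail hangs upright over the tray, at crop (220,270) with the tray at (215,375), and clears the chute. I lower it.

```bash
python3 -m creep '[[0,0,0.006,0,0,0],[0,0,0.012,0,0,0],[0,0,0.02,0,0,0],[0,0,0.02,0,0,0],[0,0,0.02,0,0,0],[0,0,0.02,0,0,0],[0,0,0.02,0,0,0],[0,0,0.02,0,0,0],[0,0,0.012,0,0,0],[0,0,0.006,0,0,0],[0,0,0.004,0,0,0],[0,0,0,0,0,0],[0,0,0,0,0,0]]'
python3 -m creep '[[0,0,0.004,0,0,0],[0,0,0.004,0,0,0],[0,0,0,0,0,0]]'
python3 -m creep '[[0,0,0.004,0,0,0],[0,0,0.004,0,0,0],[0,0,0,0,0,0]]'
```

```text
clock: 14.27
position: [0.6205, -0.0721, 0.1414]
ee_rot: [0.411, 3.114, -0.0]
force: [0.0, -0.9, -5.4]
width: 0.119
gripper_force: 30.0
clock: 14.52
position: [0.6203, -0.0715, 0.1377]
ee_rot: [-0.41, -3.115, -0.0]
force: [-0.3, 0.1, -3.6]
width: 0.116
gripper_force: 30.0
clock: 14.77
position: [0.6202, -0.0716, 0.1343]
ee_rot: [-0.411, -3.114, -0.0]
force: [-0.5, -0.4, -4.3]
width: 0.117
gripper_force: 30.0
```

```bash
python3 -m creep '[[0,0,0.003,0,0,0],[0,0,0.002,0,0,0],[0,0,0,0,0,0]]'
python3 -m creep '[[0,0,0.003,0,0,0],[0,0,0.002,0,0,0],[0,0,0,0,0,0]]'
```

```text
clock: 15.02
position: [0.6208, -0.072, 0.1338]
ee_rot: [0.411, 3.113, 0.001]
force: [-3.2, 1.1, 5.5]
width: 0.122
gripper_force: 30.0
clock: 15.27
position: [0.6216, -0.0724, 0.1337]
ee_rot: [0.411, 3.111, 0.002]
force: [-6.8, 2.0, 20.6]
width: 0.119
gripper_force: 30.0
```

```bash
python3 -m creep '[[0,0,-0.005,0,0,0],[0,0,0,0,0,0]]'
python3 -m creep '[[0,0,0,0,0,0],[0,0,0,0,0,0],[0,0,0,0,0,0],[0,0,0,0,0,0]]' 0.3 
python3 -m creep '[[0,0,-0.01,0,0,0],[0,0,-0.03,0,0,0],[0,0,-0.06,0,0,0],[0,0,-0.08,0,0,0],[0,0,-0.08,0,0,0],[0,0,-0.08,0,0,0],[0,0,-0.08,0,0,0],[0,0,0,0,0,0]]'
python3 - <<'E'
from h import *
d=shot("scene");e=shot("top");c=lambda f:cv2.resize(f,None,fx=4,fy=4,interpolation=cv2.INTER_CUBIC)
cv2.imwrite("pics/placed.png",np.hstack([c(d["frame"][180:290,240:340]),c(e["frame"][160:270,230:330])])[...,::-1])
plan((.54,.18,.3),-5)
E
```

```text
clock: 15.43
position: [0.6211, -0.072, 0.1337]
ee_rot: [0.411, 3.112, 0.0]
force: [1.4, -0.7, 5.3]
width: 0.121
gripper_force: 30.0
clock: 15.77
position: [0.6202, -0.0717, 0.1324]
ee_rot: [-0.411, -3.114, 0.0]
force: [0.0, -0.2, -0.8]
width: 0.331
gripper_force: 0.0
clock: 16.43
position: [0.6227, -0.0734, 0.3083]
ee_rot: [0.411, 3.105, 0.001]
force: [0.5, -0.2, -0.3]
width: 0.351
gripper_force: 0.0
t 16.53 pos [ 0.6209 -0.0722  0.3028] yaw 75.0 tilt [ 0.003  0.    -1.   ] w 0.349 F [-0.6  0.7 -0.4] gf 0.0 j7 1.66
shift/row [0.359  0.5564 0.0064] dist 0.2649 min rows 7.0
turn z total 0.6663 deg 80.0
```

View pics/placed.png

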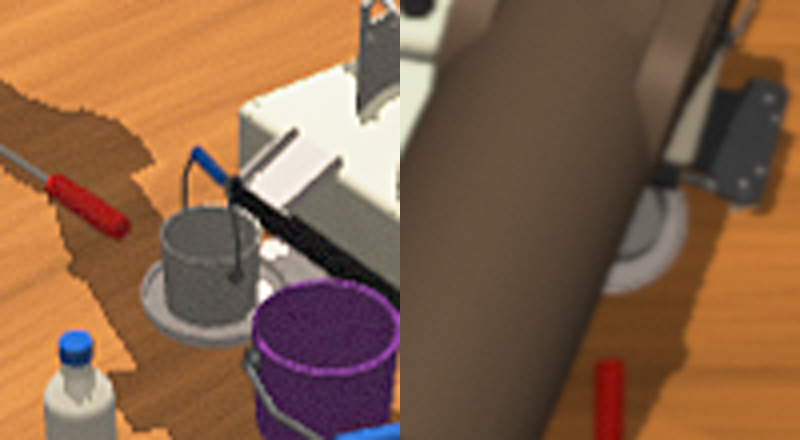

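The pail stands upright inside the tray lip (crop (210,270)) and the bail is released. Now I move above the lever ball.

```bash
python3 -m creep '[[0.04,0.062,0,0,0,0],[0.04,0.062,0,0,0,0],[0.04,0.062,0,0,0,0],[0.04,0.062,0,0,0,0],[0.04,0.062,0,0,0,0],[0.04,0.062,0,0,0,0],[0.04,0.062,0,0,0,0],[0.04,0.062,0,0,0,0],[0.039,0.06,0,0,0,0],[0,0,0,0,0,-0.035],[0,0,0,0,0,-0.035],[0,0,0,0,0,-0.035],[0,0,0,0,0,-0.035],[0,0,0,0,0,-0.035],[0,0,0,0,0,0],[0,0,0,0,0,0]]' -0.4
python3 -c "
from h import *
plan((.5432,.1785,.179),95.9)"
```

```text
clock: 17.87
position: [0.5388, 0.1801, 0.3]
ee_rot: [0.16, -3.136, 0.001]
force: [0.7, -0.7, 0.6]
width: 0.702
gripper_force: 0.0
t 17.87 pos [0.5388 0.1801 0.3   ] yaw 95.8 tilt [-0.001 -0.    -1.   ] w 0.702 F [ 0.7 -0.7  0.6] gf 0.0 j7 1.49
shift/row [-0.011  -0.005   0.3025] dist 0.1211 min rows 3.0
turn z total -0.0006 deg -0.1
```

```bash
python3 -m creep '[[-0.011,-0.005,0.03,0,0,0],[0,0,0.05,0,0,0],[0,0,0.05,0,0,0],[0,0,0.05,0,0,0],[0,0,0.05,0,0,0],[0,0,0.04,0,0,0],[0,0,0.02,0,0,0],[0,0,0.0125,0,0,0],[0,0,0,0,0,0],[0,0,0,0,0,0]]'
python3 -m creep '[[0,0,0,0,0,0],[0,0,0,0,0,0],[0,0,0,0,0,0],[0,0,0,0,0,0],[0,0,0,0,0,0],[0,0,0,0,0,0],[0,0,0,0,0,0]]' 1 12
python3 - <<'E'
from h import *
plan((.5432,.1785,.179),95.9)
d=shot("scene");cv2.imwrite("pics/ball.png",cv2.resize(d["frame"][100:220,270:410],None,fx=5,fy=5,interpolation=cv2.INTER_CUBIC)[...,::-1])
E
```

```text
clock: 18.7
position: [0.5442, 0.1787, 0.18]
ee_rot: [-0.163, 3.137, -0.0]
force: [-0.0, -0.5, 0.9]
width: 0.702
gripper_force: 0.0
clock: 19.28
position: [0.5439, 0.1788, 0.1798]
ee_rot: [-0.164, 3.137, 0.0]
force: [-0.2, 1.8, 0.7]
width: 0.358
gripper_force: 12.0
t 19.28 pos [0.5439 0.1788 0.1798] yaw 96.0 tilt [ 0.  0. -1.] w 0.358 F [-0.2  1.8  0.7] gf 12.00004979968071 j7 1.58
shift/row [ 0.0018 -0.0006  0.0019] dist 0.0011 min rows 1.0
turn z total 0.0006 deg 0.1
```

View pics/ball.png

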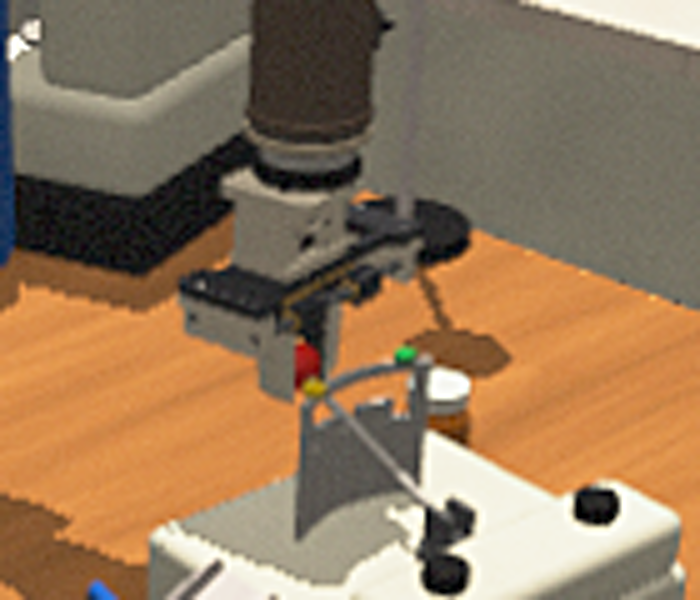

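The fingers hold the red ball at crop (305,365), with an opening of 33 mm. I lift it, then check.

```bash
python3 -m creep '[[-0.003,0,-0.0077,0,0,0],[-0.003,0,-0.0077,0,0,0],[-0.003,0,-0.0077,0,0,0],[-0.003,0,-0.0077,0,0,0],[-0.0038,0,-0.0073,0,0,0],[-0.0038,0,-0.0073,0,0,0],[-0.0038,0,-0.0073,0,0,0],[-0.0038,0,-0.0073,0,0,0],[0,0,0,0,0,0],[0,0,0,0,0,0],[0,0,0,0,0,0]]'
python3 -c "
from h import *
plan((.5541,.1776,.203),95.9)"
```

```text
clock: 20.25
position: [0.5546, 0.1799, 0.2036]
ee_rot: [0.164, -3.137, -0.0]
force: [-0.1, -0.2, -0.8]
width: 0.358
gripper_force: 12.0
t 20.25 pos [0.5546 0.1799 0.2036] yaw 96.0 tilt [-0.  0. -1.] w 0.358 F [-0.1 -0.2 -0.8] gf 11.999925971031189 j7 1.57
shift/row [ 0.0019 -0.0057  0.0014] dist 0.0025 min rows 1.0
turn z total 0.0007 deg 0.1
```

```bash
python3 -m creep '[[-0.0005,0.0194,0,0,0,0.025],[-0.0005,0.0194,0,0,0,0.025],[-0.0005,0.0194,0,0,0,0.025],[-0.0005,0.0194,0,0,0,0.025],[-0.0005,0.0194,0,0,0,0.025],[-0.0005,0.0194,0,0,0,0.025],[-0.0005,0.0194,0,0,0,0.025],[-0.0005,0.0194,0,0,0,0.025],[0,0,0,0,0,0],[0,0,0,0,0,0],[0,0,0,0,0,0]]'
python3 - <<'E'
from h import *
p=np.array([.702,.1618]);g=np.array([.6127,.2133]);u=(g-p)/np.linalg.norm(g-p);print(np.linalg.norm(g-p))
s=arm.observe();v=s["position"][:2]-p;print("angle err",np.cross(u,v/np.linalg.norm(v)),"r",np.linalg.norm(v))
plan((*(p+.1488*u),.203),71.9)
E
```

```text
clock: 21.17
position: [0.5635, 0.2393, 0.2036]
ee_rot: [0.494, 3.098, -0.003]
force: [9.9, -4.9, -6.2]
width: 0.357
gripper_force: 12.0
0.10308608053466767
angle err 0.01311778422937998 r 0.15874678184801472
t 21.17 pos [0.5635 0.2393 0.2036] yaw 71.9 tilt [ 0.004 -0.003 -1.   ] w 0.357 F [ 9.9 -4.9 -6.2] gf 11.999523639678955 j7 1.13
shift/row [-0.0254  0.      0.0017] dist 0.0102 min rows 1.0
turn z total -0.0002 deg -0.0<stdin>:3: DeprecationWarning: Arrays of 2-dimensional vectors are deprecated. Use arrays of 3-dimensional vectors instead. (deprecated in NumPy 2.0)
```

```bash
python3 -m creep '[[-0.0064,0,0.0004,0,0,0],[-0.0064,0,0.0004,0,0,0],[-0.0063,0,0.0004,0,0,0],[-0.0063,0,0.0004,0,0,0],[0,0,0,0,0,0],[0,0,0,0,0,0],[0,0,0,0,0,0]]'
python3 - <<'E'
from h import *
p=np.array([.702,.1618]);g=np.array([.6127,.2133]);u=(g-p)/np.linalg.norm(g-p)
plan((*(p+.1488*u),.203))
plan((*(p+.1597*u),.179))
d=shot("scene");m=cv2.inRange(cv2.cvtColor(d["frame"],cv2.COLOR_RGB2HSV),(0,170,70),(8,255,255))[140:200,310:360]
y,x=np.nonzero(m);print("red",x.mean()+310,y.mean()+140,len(x),"expect",proj(d,[[*(p+.1488*u),.2223]]))
cv2.imwrite("pics/sw.png",cv2.resize(d["frame"][120:220,290:390],None,fx=6,fy=6,interpolation=cv2.INTER_CUBIC)[...,::-1])
E
```

```text
clock: 21.75
position: [0.5678, 0.2414, 0.2026]
ee_rot: [-0.486, -3.098, -0.004]
force: [-11.3, 6.5, 5.4]
width: 0.356
gripper_force: 12.0
t 21.75 pos [0.5678 0.2414 0.2026] yaw 72.2 tilt [-0.006  0.004 -1.   ] w 0.356 F [-11.3   6.5   5.4] gf 12.000302821397781 j7 1.15
shift/row [-0.0167 -0.0084 -0.0012] dist 0.0075 min rows 1.0
t 21.75 pos [0.5678 0.2414 0.2026] yaw 72.2 tilt [-0.006  0.004 -1.   ] w 0.356 F [-11.3   6.5   5.4] gf 12.000302821397781 j7 1.15
shift/row [ 0.0096 -0.0028  0.059 ] dist 0.0239 min rows 1.0
red 347.2 164.48888888888888 45 expect [[346.12376685 164.94388011]]
```

View pics/sw.png

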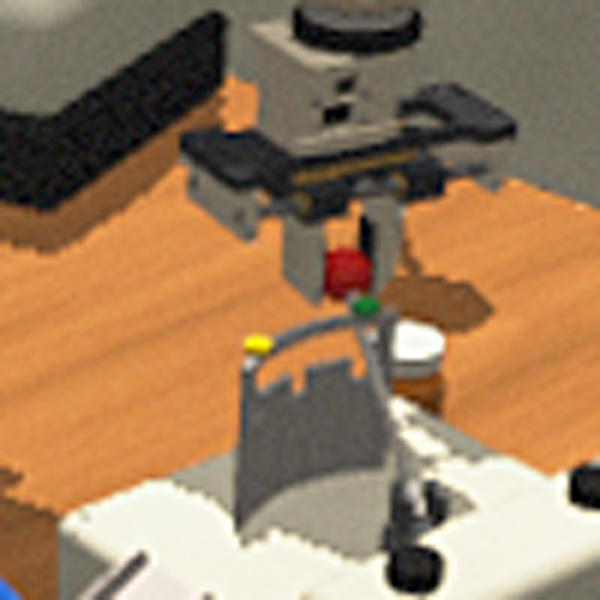

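The ball is held at crop (348,272), just in front of the green marker at (365,305). I lower it into the notch, then release.

```bash
python3 -m creep '[[0.004,-0.0014,0.002,0,0,0],[0.003,-0.0014,0.008,0,0,0],[0.001,0,0.01,0,0,0],[0.001,0,0.01,0,0,0],[0.001,0,0.01,0,0,0],[0,0,0.01,0,0,0],[0,0,0.008,0,0,0],[0,0,0,0,0,0],[0,0,0,0,0,0]]'
python3 -c "
from h import *
p=np.array([.702,.1618]);g=np.array([.6127,.2133]);u=(g-p)/np.linalg.norm(g-p)
plan((*(p+.1597*u),.179))"
```

```text
clock: 22.55
position: [0.5633, 0.2418, 0.1795]
ee_rot: [-0.485, -3.097, -0.004]
force: [-12.7, 6.5, 8.9]
width: 0.356
gripper_force: 12.0
t 22.55 pos [0.5633 0.2418 0.1795] yaw 72.2 tilt [-0.006  0.004 -1.   ] w 0.356 F [-12.7   6.5   8.9] gf 12.000479400157928 j7 1.16
shift/row [-0.0011 -0.0003  0.0011] dist 0.0006 min rows 1.0
```

```bash
python3 -m creep '[[0.004,0,0,0,0,0],[0.004,0,0,0,0,0],[0,0,0,0,0,0]]'
python3 -m creep '[[0,0,0,0,0,0],[0,0,0,0,0,0],[0,0,0,0,0,0],[0,0,0,0,0,0],[0,0,0,0,0,0],[0,0,0,0,0,0]]' -0.4
python3 -m creep '[[0,0,-0.02,0,0,0],[0,0,-0.04,0,0,0],[0,0,-0.06,0,0,0],[0,0,-0.08,0,0,0],[0,0,-0.08,0,0,0],[-0.02,-0.09,-0.03,0,0,0],[-0.02,-0.09,0,0,0,0],[-0.02,-0.09,0,0,0,0],[-0.02,-0.09,0,0,0,0],[-0.02,-0.09,0,0,0,0],[0,-0.09,0,0,0,0],[0,-0.09,0,0,0,0],[0,-0.09,0,0,0,0],[0,-0.09,0,0,0,0],[0,-0.09,0,0,0,0],[0,0,0,0,0,0],[0,0,0,0,0,0]]'
python3 - <<'E'
from h import *
o=dump();p=np.array([.702,.1618]);g=np.array([.6127,.2133]);u=(g-p)/np.linalg.norm(g-p);C={}
for n,(x0,y0,x1,y1) in(("scene",(310,140,365,200)),("top",(150,190,235,228))):
  d=o[n];m=cv2.inRange(cv2.cvtColor(d["frame"],cv2.COLOR_RGB2HSV),(0,200,90),(6,255,255))[y0:y1,x0:x1]
  y,x=np.nonzero(m);C[n]=(x.mean()+x0,y.mean()+y0);print(n,C[n],len(x),"expect seated",proj(d,[[*(p+.1597*u),.198]]),"on land",proj(d,[[*(p+.1523*u),.2155]]))
b,e=tri(o["top"],C["top"],o["scene"],C["scene"]);v=b[:2]-p;print(b,e,"r",np.linalg.norm(v),"ang",np.arctan2(v[1],v[0]),"want",np.arctan2(u[1],u[0]))
c=lambda f:cv2.resize(f,None,fx=3.5,fy=3.5,interpolation=cv2.INTER_CUBIC)
cv2.imwrite("pics/end.png",np.hstack([c(o["scene"]["frame"][150:300,280-50:340]),c(o["top"]["frame"][140:290,165:275])])[...,::-1]);plan((.5,0,.3))
E
```

```text
clock: 22.8
position: [0.5628, 0.2409, 0.1801]
ee_rot: [-0.489, -3.102, -0.003]
force: [-3.9, 4.2, 4.0]
width: 0.362
gripper_force: 12.0
clock: 23.3
position: [0.5637, 0.239, 0.1797]
ee_rot: [0.493, 3.103, -0.0]
force: [0.0, 0.3, 0.6]
width: 0.693
gripper_force: 0.0
clock: 24.72
position: [0.4895, -0.118, 0.3047]
ee_rot: [0.5, 3.1, 0.001]
force: [-0.6, 0.5, 0.1]
width: 0.697
gripper_force: 0.0
scene (np.float64(344.4), np.float64(168.275)) 40 expect seated [[344.72644866 169.73811146]] on land [[345.68819023 166.24666738]]
top (np.float64(175.2), np.float64(220.1076923076923)) 65 expect seated [[175.15032104 220.05166113]] on land [[174.90170751 216.91454865]]
[0.56277211 0.2398751  0.20407367] 0.0005064113369439605 r 0.15962495568690288 ang 2.630516868350754 want 2.618475918891372
t 24.82 pos [ 0.4905 -0.1149  0.3041] yaw 72.0 tilt [ 0.001  0.001 -1.   ] w 0.7 F [0.3 0.8 0. ] gf 0.0 j7 1.61
shift/row [0.0663 0.2804 0.0106] dist 0.1153 min rows 3.0
```

View pics/end.png

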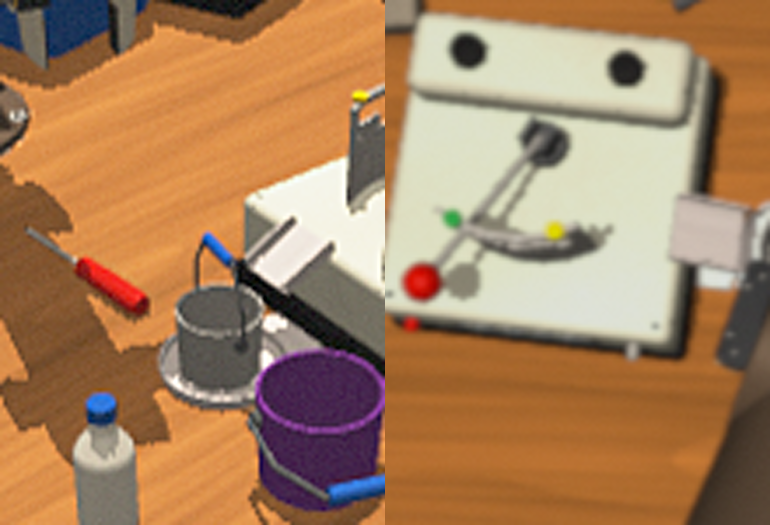

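The end picture shows the pail standing in the tray at (220,340). The lever lies towards the green marker at (452,218). The ball measures 159.6 mm from the pivot axis, as it should when seated, and has the same height bias as in the starting measurement. I hand in.

```bash
python3 -c "
from cell import arm
print(arm.sign_off())"
```

```text
the job is handed in; nothing more can be done
None
```

I handed the job in at about 25 s of the 54 s; no verdict came back. By my last images, the pail stands upright in the catch tray about 7 mm from its centre, the lever is down in the notch under the green marker, and the gripper is open and clear.

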